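# Locate a block in a drill jig and lock it with the cam

## Task

Put the long wooden block on the open end of the drill jig's base board and press it down firmly so that it beds flat; then slide it back against the long aluminium fence, and from there along the fence, under the drill plate, until it is fully home against the end stop. Then swing the cam lever clockwise to lock the block against the fence, let go, and leave the shorter offcut, the glue bottle, the tape measure and the screwdriver where they are.

Things in the scene. Friction and masses are not known exactly. Their poses are not given: they have to be found in the camera images.
- blank: The block to be drilled: plain beech, 140 mm long (its x axis), 56 mm wide (y), 22 mm thick (z), about 0.13 kg, with square faces. It starts lying flat on the bench to the left of the jig, beside a shorter offcut of the same wood with which it may have swapped places. Origin: centre of its underside.
- jig: Drill jig screwed to the bench (fixed). Origin: centre of the underside of its base board, at bench height; x runs along the fence towards the end stop, y from the open front to the fence, z up. Plywood base board, whose top the block beds on: x -140..140, y -75..75 mm, top at z 18 mm. Its open end, x -140..25 mm, has nothing on it but the fence at the back.
- fence_face (a point): Aluminium fence along the whole back of the jig, 280 mm long, 25 mm deep, top 42.5 mm above the bench. The point: middle of the foot of its front face, at jig (0, 45, 18) mm; its axes are the jig's.
- stop_face (a point): Steel end stop, 55 mm wide (jig y -20..35 mm), top 38 mm above the bench. The point: middle of the foot of the face that the block's end meets, at jig (120, 7.5, 18) mm.
- drill_plate (a point): Dark steel drill plate with two bushings, screwed on the fence and overhanging the stop corner: jig x 78..128, y 11..70, z 42.5..50.5 mm (bushings to 56.5). The point: centre of its underside, which is 2.5 mm above a block lying flat, so that the block cannot be lowered into the corner, only slid in under the plate.
- home (a point): Where the block's origin (centre of its underside) is when it is home on base, fence and end stop: jig (50, 17, 18) mm, the block's length along the jig's x. The open cam leaves a lane there 7 to 10 mm wider than the block.
- cam_pivot (a point): Steel eccentric disc of the clamp under its lever, 36 mm across, 18 mm high, in front of the block's final place. The point: on the pivot axis at the top of the base board, jig (52, -33.2, 18) mm; x points along the lever to its knob, z up. The disc's centre is 6 mm off the pivot, 55 degrees clockwise of the lever seen from above.
- cam (a joint): Cam lever angle, rad, growing clockwise seen from above, stops at 0 and 2.5. At 0 the lever points 60 degrees clockwise of the jig's x; open up to 1.2; near 1.9 (lever almost along jig -x) the disc meets a block on the fence. Stiff hinge, 0.25 N m (3.5 N at the knob): it stays where left, squeeze included. 8 to 15 N at the knob lock it; turning draws the block to the end stop.
- cam_knob (a point): Middle of the upright round black knob at the lever's end: 18 mm across, 36 mm high (45 to 81 mm above the bench), 75 mm from the pivot; the point is 63 mm above the bench. The lever's bar below it is 16 mm wide, 37 to 45 mm above the bench.
- offcut: Shorter offcut of the same beech, 85 x 56 x 22 mm; leave it alone. Origin: centre of its underside, x along its length.
- glue: White glue bottle, 60 mm across, 150 mm high, standing close beyond the jig's end-stop end. Origin: centre of its underside.
- tape: Yellow tape measure, 70 x 34 x 55 mm high, standing near the jig's open end, on the robot's side. Origin: centre of its underside.
- screwdriver: Red-handled screwdriver, 210 mm long, 26 mm thick, lying to the right of the jig on the near side. Origin: under its middle.

How it is judged:
By the outcome, as a careful person would: the job done as asked, in the order asked, and still so for the second after the job is handed in, with the robot touching nothing.
It also fails if it takes over 64 s, if anything falls off the work surface, if the arm or the gripper's body presses on something with over 40 N, if the wrist force passes 120 N, or if a joint passes its speed limit or range.

## Robot

A 6-joint arm with a two-finger parallel gripper is mounted at the origin on the work surface. World frame = base frame: x ahead of the robot, y to its left, z up, the work surface at z = 0. Lengths are in m, angles in degrees, forces in N, time in s.
With the tool pointing down it reaches from about 0.4 to 0.825 m from the base axis. Payload 7 kg.
Tool frame: the origin (TCP) lies between the finger pads; the fingertips stand 19 mm ahead of it and the grasp point (between the pads) is the TCP; z points along the fingers, y is the line along which they close (so a half turn about z gives the same grasp; the last joint's range is limited). The gripper opens to 88 mm and grips with 3 to 60 N. Pads are 19 mm wide; open, the fingers measure 130 mm over their backs; the gripper's body (78 mm by 193 mm) begins 47 mm behind the grasp point.
Start: joints at [89.559, 20.546, 0.682, 0, -70.136, -16.507], TCP at [0.197, 0.646, 0.213] pointing down, gripper open.
Joint ranges: [-176.03, 176.03], [-82.01, 121.73], [-58.28, 71.71], [-173.87, 95.51], [-174.79, -0.11], [-173.66, 173.66]. Speed limits (degrees/s): [136.94, 136.94, 172.46, 180, 180, 180].

## Interface

Orientations are given as [roll, pitch, yaw] about the fixed x, y, z axes, in that order (R = Rz(yaw) Ry(pitch) Rx(roll)).
In Python, from plant import get_obs, snapshot, close_job, spot_in, spot_point gives the robot as it stands.
- The arm moves only by the tool play_rows, never from a script. Its argument "plan" is a list of rows, each a list of 6 numbers: the shift along the tool's x, y, z in cm, then the turn, a rotation vector about the tool's x, y, z in degrees. A call has 1 to 20 rows; each row shifts and turns the commanded pose from where the row before left it, along the tool's axes as they then stand; what a row does not reach is not made up. A row lasts 1/12 s, in which the tool goes at most 41.7 mm and 7.16 degrees, less where a joint would pass 70% of its speed; a pose out of reach is approached as far as the arm can. A call is refused whole if a number of a shift passes 4.17 or a number of a turn 7.16, either way. A call with a gripper value outside its range is refused whole. "grip" is the finger opening in cm, from 0 to 8.76, set as the call begins (left out, the last holds). The fingers move at their own pace and stop on an object; the grip force is fixed at half the most. Time passes only in rows, so rows that do not move let the fingers close. It gives the time, the measured TCP pose, the force, the opening and the grip force at its end, in the units of the state.
- get_obs(): the state, without advancing time (a new reading comes with each control period).
- snapshot(name): name is "scene" or "top"; returns a dict with "frame" (384x512x3 uint8, red, green, blue), "fx", "fy", "cx", "cy" (pixels), "k1" (the pictures are not rectified: a ray, as slopes to the right and down, at radius r is drawn at 1 + k1 r^2 times it, then the intrinsics apply), "position" and "attitude" of the camera in the world. Camera axes: x right, y down, z forward; pixel columns grow to the right and rows downward; lengths in m; the calibration is good to about 2 mm. A picture is of the moment at which its call begins. There is no depth.
- close_job(): hands the job in; it is judged then, once.
Trained networks look in the newest picture that a camera, given by its name, has taken for a name from the list of things; names that differ only in an ending like _2 or _b are one class to them, and where a whole thing is asked for, a point or a joint stands for the part that bears it (a point fixed in the world has none). Each returns a list of dicts, best first, with "score" (0 to 1); they miss things now and then, are a little off and sometimes report something else, mostly with a low value. They report only what shows in the picture. A call takes as long as a camera call.
- spot_in(camera, thing): "position" ([x, y, z] in m, in world coordinates, good to about 4 mm: the middle of the surface that is visible of it).
- spot_point(camera, thing): "position" ([x, y, z] in m, in world coordinates, good to about 4 mm: a listed point, or the origin of a listed thing).
The state is a dict: "clock": time; "joint_pos": joint angles; "qvel": joint speeds; "tau": joint torques, N m; "tool_pos": TCP position; "orientation": TCP orientation; "force": force on the tool from outside, world axes, zero at the start; "moment": the same for the moment, N m; "opening": finger opening in m; "gripper_force": force on a finger pad.
Only numpy, scipy, OpenCV 4.12 (cv2) and the standard library are available. Lean on these libraries where they do the work, as an engineer would, in place of code of your own. Each camera call takes 0.05 s, during which the arm holds its last target. There are 200 camera calls.

## Working session

There is one attempt and no reset: what is moved stays moved. The work goes in short steps, Python scripts to look and compute and a tool call to move; the robot and the scene stay as the last step left them, time stands still between calls to the robot, and variables do not carry over. Pictures are saved under pics/ and viewed, at most 10 in all, crops included, and the job is handed in when it is done.

Besides the shell and the picture viewer there is one more tool, called after ">>>" as a command line: name --pt "numbers of a row" for each row, then --argument value for the rest. play_rows: Moves the arm, as the interface text tells. Its arguments: {"type":"object","properties":{"plan":{"type":"array","items":{"type":"array","items":{"type":"number"}}},"grip":{"type":"number"}},"required":["plan"]}

```bash
mkdir -p pics; ls
python3 - <<'E'
from plant import *
import cv2
o=get_obs();print(o)
for c in("scene","top"):
    s=snapshot(c);cv2.imwrite(f"pics/{c}0.png",s["frame"][:,:,::-1]);print({k:v for k,v in s.items() if k!="frame"})
    for t in("blank","offcut","jig","fence_face","stop_face","drill_plate","home","cam_pivot","cam_knob","glue","tape","screwdriver"):
        try: print(c,t,[(r["position"],r["score"]) for r in spot_point(c,t)[:2]])
        except Exception as e: print(t,e)
E
```

```text
pics
{'clock': 0.0, 'joint_pos': array([ 8.95575084e+01,  2.05914646e+01,  6.34096556e-01, -2.12535848e-02,
       -7.01347120e+01, -1.65068379e+01]), 'qvel': array([ 0.07258226,  0.00841989,  0.04515725,  0.03643511, -0.00824445,
        0.13402076]), 'tau': array([-5.49513861e-04, -5.82722712e+01,  2.93054509e+01,  6.99699238e+00,
        6.88879634e-03, -1.81404466e-04]), 'tool_pos': array([0.19665186, 0.64518992, 0.21182125]), 'orientation': array([ 1.79906038e+02, -7.00913172e-03, -1.69565620e+01]), 'force': array([-0.28469536,  0.60026082, -0.42079737]), 'moment': array([ 0.01172191, -0.0057517 , -0.01727476]), 'gripper_force': 0.0, 'opening': 0.08740921540112298}
{'fx': 461.36627737499094, 'fy': 461.36627737499094, 'cx': 251.84929781699702, 'cy': 191.48678923077802, 'k1': -0.10677928454818779, 'position': array([ 1.42838441, -0.73041955,  0.77079709]), 'attitude': array([-121.68071335,    0.8189552 ,   49.6599559 ])}
scene blank [([0.441, 0.3165, 0.0026], 0.88)]
scene offcut [([0.5885, 0.2852, -0.0003], 0.59), ([0.4369, 0.3159, 0.0016], 0.35)]
scene jig [([0.595, -0.094, 0.001
[... 865 characters left out ...]
0.00613272, 1.20671734]), 'attitude': array([-168.98197364,   -0.59812298,  -89.69801874])}
top blank []
top offcut [([0.5942, 0.2843, -0.002], 0.69)]
top jig [([0.5997, -0.0884, -0.0047], 0.74)]
top fence_face [([0.6399, -0.1003, 0.0203], 0.96)]
top stop_face [([0.5842, -0.2073, 0.0154], 0.82), ([0.6043, -0.1397, 0.0158], 0.16)]
top drill_plate [([0.6213, -0.1953, 0.0419], 0.77)]
top home [([0.6045, -0.1437, 0.0175], 0.6)]
top cam_pivot [([0.5577, -0.1392, 0.019], 0.77), ([0.6206, -0.197, 0.0405], 0.48)]
top cam_knob [([0.4842, -0.1641, 0.0632], 0.79)]
top glue [([0.6131, -0.3342, 0.0008], 0.85)]
top tape [([0.3998, 0.1515, 0.0004], 0.59)]
top screwdriver [([0.3953, -0.3311, 0.0018], 0.68)]
```

View pics/top0.png

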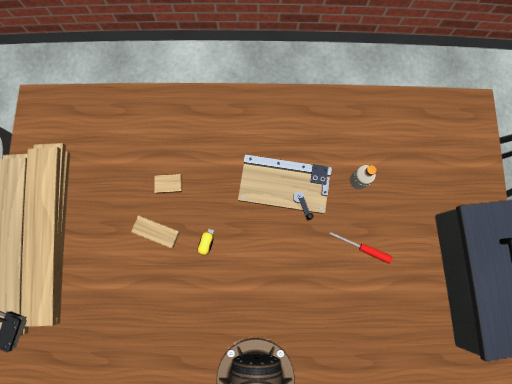

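View pics/scene0.png

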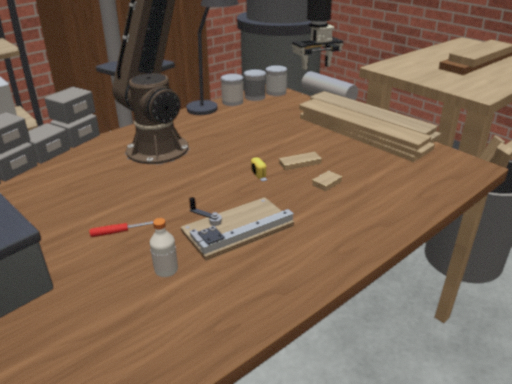

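Top picture: the long block is at pixel (155,232), the offcut at (168,183) and the jig at about (285,185), with its stop to the right at (325,185). The lever knob is at (308,215), the tape at (206,242), the glue at (365,176) and the screwdriver at (360,247). The network positions agree with this. Next I'll measure the angles.

```bash
cat > h.py <<'E'
import numpy as np, cv2
from scipy.spatial.transform import Rotation as R
from plant import *
def cam(s):
    return R.from_euler('xyz',s["attitude"],degrees=True).as_matrix(),np.array(s["position"])
def px2w(s,uv,z):
    A,p=cam(s);d=(np.atleast_2d(uv)-[s["cx"],s["cy"]])/[s["fx"],s["fy"]]
    u=d.copy()
    for _ in range(20): u=d/(1+s["k1"]*(u**2).sum(1,keepdims=True))
    r=np.c_[u,np.ones(len(u))]@A.T
    return (p+r*((z-p[2])/r[:,2:]))[:,:2]
def w2px(s,P):
    A,p=cam(s);q=(np.atleast_2d(P)-p)@A;u=q[:,:2]/q[:,2:]
    return u*(1+s["k1"]*(u**2).sum(1,keepdims=True))*s["fx"]+[s["cx"],s["cy"]]
def mask(s):
    h=cv2.cvtColor(s["frame"],cv2.COLOR_RGB2HSV)
    return ((h[...,2]>150)&(h[...,0]<25)&(h[...,1]>50)&(h[...,1]<170)).astype(np.uint8)
def rects(s,z,box,amin=60):
    m=mask(s);k=np.zeros_like(m);x0,y0,x1,y1=box;k[y0:y1,x0:x1]=m[y0:y1,x0:x1]
    out=[]
    for c in cv2.findContours(k,cv2.RETR_EXTERNAL,cv2.CHAIN_APPROX_NONE)[0]:
        if cv2.contourArea(c)<amin: continue
        w=px2w(s,c[:,0].astype(float),z)
        (x,y),(a,b),t=cv2.minAreaRect((w*1000).astype(np.float32))
        if a<b: a,b,t=b,a,t+90
        print("rect ctr",round(x,1),round(y,1),"size",round(a),round(b),"ang",round((t+90)%180-90,1),"px",c[:,0].mean(0).round())
E
python3 - <<'E'
from h import *
for c,b in(("top",(100,140,340,270)),("scene",(170,140,360,260))):
    s=snapshot(c);rects(s,.02,b)
    if c=="top":
        P=s["frame"][140:270,110:400];cv2.imwrite("pics/t1.png",cv2.resize(P,None,fx=2.7,fy=2.7,interpolation=cv2.INTER_CUBIC)[:,:,::-1])
    # candidate jig yaws: fence top white line
    h=cv2.cvtColor(s["frame"],cv2.COLOR_RGB2HSV)
    for t in("blank","jig"): print(c,t,[(r["position"],r["score"]) for r in spot_in(c,t)[:2]])
E
```

```text
rect ctr 384.6 -57.2 size 408 80 ang -89.8 px [272. 250.]
rect ctr 407.0 213.7 size 76 34 ang -86.8 px [186. 242.]
rect ctr 495.3 -29.3 size 240 16 ang -89.6 px [263. 214.]
rect ctr 423.8 329.7 size 321 159 ang -89.5 px [151. 235.]
rect ctr 536.7 396.2 size 202 10 ang -89.5 px [132. 199.]
rect ctr 589.3 327.3 size 169 57 ang -86.2 px [157. 185.]
rect ctr 672.1 -176.4 size 190 29 ang 81.9 px [313. 161.]
rect ctr 607.0 122.7 size 787 155 ang 83.6 px [231. 181.]
rect ctr 710.7 122.0 size 789 31 ang -90.0 px [210. 148.]
top blank [([0.4371, 0.3151, 0.0226], 0.89)]
top jig [([0.5917, -0.0904, 0.0163], 0.87)]
rect ctr 793.4 -6.4 size 190 18 ang 89.4 px [308. 245.]
rect ctr 531.2 -181.2 size 83 54 ang 80.6 px [195. 225.]
rect ctr 568.5 -44.6 size 200 94 ang 81.8 px [245. 214.]
rect ctr 687.8 178.7 size 319 22 ang 89.9 px [325. 203.]
rect ctr 401.1 -10.5 size 173 24 ang 88.1 px [218. 186.]
rect ctr 589.8 289.2 size 92 60 ang -85.7 px [327. 177.]
rect ctr 295.7 -1.1 size 253 22 ang 89.7 px [200. 174.]
rect ctr 434.7 356.3 size 218 97 ang 85.5 px [303. 154.]
scene blank [([0.449, 0.3062, 0.0173], 0.87)]
scene jig [([0.6159, -0.1184, 0.0197], 0.59)]
```

View pics/t1.png

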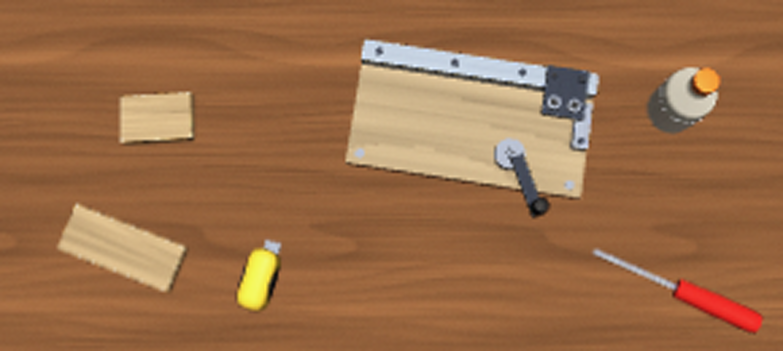

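```bash
cat >> h.py <<'E'
def fit(s,model,px,g):
    from scipy.optimize import least_squares
    M=np.array(model,float)/1000
    def W(p):
        c,n=np.cos(p[2]),np.sin(p[2]);return np.c_[p[0]+c*M[:,0]-n*M[:,1],p[1]+n*M[:,0]+c*M[:,1],M[:,2]]
    r=least_squares(lambda p:(w2px(s,W(p))-px).ravel(),g,loss="soft_l1",x_scale=[.01,.01,.05])
    print("fit",(r.x[:2]*1000).round(1),np.degrees(r.x[2]).round(2),"res px",r.fun.reshape(-1,2).round(1).tolist());return r.x
E
python3 - <<'E'
from h import *
s=snapshot("top")
cr=lambda a:(np.array(a)+.5)/2.7-.5+[110,140]
fit(s,[[-140,70,42.5],[-140,45,42.5],[-140,-75,18],[140,-75,18],[140,70,42.5],[78,11,50.5],[78,70,50.5]],cr([(364,39),(362,62),(346,162),(582,197),(599,73),(541,114),(547,66)]),[.6,-.09,-1.7])
# blank: x axis towards lower right
fit(s,[[-70,28,22],[70,28,22],[70,-28,22],[-70,-28,22]],cr([(77,204),(187,246),(168,290),(58,247)]),[.44,.316,-1.9])
fit(s,[[-42.5,28,22],[42.5,28,22],[42.5,-28,22],[-42.5,-28,22]],cr([(120,96),(191,92),(193,137),(121,142)]),[.59,.285,-1.55])
h=cv2.cvtColor(s["frame"],cv2.COLOR_RGB2HSV);print(h[232,155],h[183,168],h[190,265],h[220,200],h[190,220],h[150,200])
E
```

```text
fit [592.4 -91.7] -98.02 res px [[-0.0, 0.3], [-0.5, -0.7], [-0.1, 0.4], [-0.2, 0.2], [-0.0, 0.3], [0.4, -0.2], [0.4, -0.5]]
fit [437.  315.5] -110.14 res px [[0.0, -0.4], [-0.1, -0.2], [0.1, 0.4], [-0.0, 0.3]]
fit [591.2 283.2] -85.69 res px [[0.1, 0.0], [0.0, -0.3], [-0.2, 0.1], [0.0, 0.1]]
[ 18  98 201] [ 19  91 219] [ 18  82 201] [ 13 152 151] [ 12 150 148] [ 13 151 157]
```

```bash
cat >> h.py <<'E'
J=np.array([.5927,-.0915]);JY=-98.0
def jw(x,y):
    c,n=np.cos(np.radians(JY)),np.sin(np.radians(JY));return J+np.array([c*x-n*y,n*x+c*y])/1000
def wj(p):
    c,n=np.cos(np.radians(JY)),np.sin(np.radians(JY));d=(np.array(p[:2])-J)*1000;return np.array([c*d[0]+n*d[1],-n*d[0]+c*d[1]])
def go(xy,z,yaw,frm=None):
    "delta in tool axes (cm, deg) from measured pose: after-turn and before-turn frames"
    o=get_obs();p=o["tool_pos"];Rm=R.from_euler('xyz',o["orientation"],degrees=True)
    Rt=R.from_euler('xyz',[180,0,yaw],degrees=True);d=np.r_[xy,z]-p
    print("t",o["clock"].__round__(2),"jig",wj(p).round(1),"z",p[2].round(4),"shift before turn",(100*Rm.inv().apply(d)).round(2),"after turn",(100*Rt.inv().apply(d)).round(2),"turn",np.degrees((Rm.inv()*Rt).as_rotvec()).round(1),"J",o["joint_pos"].round(0))
E
python3 - <<'E'
from h import *
go([.438,.3155],.1,-110.1)
E
```

```text
t 1.65 jig [-674.9 -494.6] z 0.2128 shift before turn [32.7  24.55 11.28] after turn [ 22.72 -34.    11.28] turn [-0.   0.  93.2] J [ 90.  21.   1.   0. -70. -17.]
```

>>> play_rows --grip 8.76 --pt "2.34 1.75 0.4 0 0 0" --pt "2.34 1.75 0.4 0 0 0" --pt "2.34 1.75 0.4 0 0 0" --pt "2.34 1.75 0.4 0 0 0" --pt "2.34 1.75 0.4 0 0 0" --pt "2.34 1.75 0.4 0 0 0" --pt "2.34 1.75 0.4 0 0 0" --pt "2.34 1.75 0.4 0 0 0" --pt "2.34 1.75 0.4 0 0 0" --pt "2.34 1.75 0.4 0 0 0" --pt "2.34 1.75 0.4 0 0 0" --pt "2.34 1.75 0.4 0 0 0" --pt "2.34 1.75 0.4 0 0 0" --pt "2.28 1.8 0.4 0 0 0" --pt "0 0 0 0 0 7.1" --pt "0 0 0 0 0 7.1" --pt "0 0 0 0 0 7.1" --pt "0 0 0 0 0 7.1" --pt "0 0 0 0 0 7.1" --pt "0 0 0 0 0 7.1"

```text
clock: 3.32
tool_pos: [0.4381, 0.3155, 0.157]
orientation: [-180.0, 0.0, -59.9]
force: [-0.2, 0.1, -0.0]
opening: 0.0875
gripper_force: 0.0
```

>>> play_rows --pt "0 0 0.5 0 0 7.1" --pt "0 0 0.5 0 0 7.1" --pt "0 0 1 0 0 7.1" --pt "0 0 1 0 0 7.1" --pt "0 0 1 0 0 7.1" --pt "0 0 1 0 0 7.1" --pt "0 0 0.5 0 0 7.1" --pt "0 0 0 0 0 0.9" --pt "0 0 0 0 0 0" --pt "0 0 0 0 0 0"

```text
clock: 4.15
tool_pos: [0.4383, 0.3158, 0.1023]
orientation: [-180.0, 0.0, -109.9]
force: [0.7, -0.0, -0.3]
opening: 0.0876
gripper_force: 0.0
```

Run:
```python
from h import *
go([.438,.3155],.024,-110.1)
s=snapshot("scene");P=s["frame"][60:190,220:420];cv2.imwrite("pics/s1.png",cv2.resize(P,None,fx=3.5,fy=3.5,interpolation=cv2.INTER_CUBIC)[:,:,::-1])
```

```text
t 4.15 jig [-381.8 -209.6] z 0.1023 shift before turn [0.04 0.02 7.83] after turn [0.04 0.02 7.83] turn [-0.   0.   0.2] J [ 57.  14. -25.   0. -51. -77.]
```

View pics/s1.png

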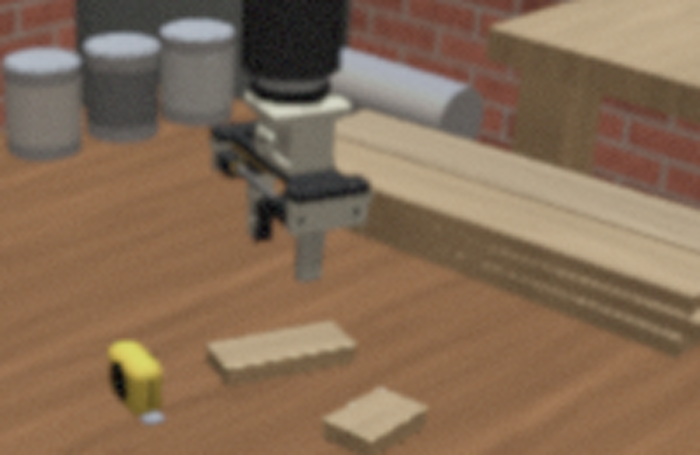

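The crop shows the gripper open above the long block (crop pixel 280,350), with its jaws across the block's width. The offcut (375,420) and the tape are clear of it. Descending to grasp.

>>> play_rows --pt "0 0 1 0 0 0" --pt "0 0 1 0 0 0" --pt "0 0 1 0 0 0" --pt "0 0 1 0 0 0" --pt "0 0 1 0 0 0" --pt "0 0 1 0 0 0" --pt "0 0 1 0 0 0" --pt "0 0 0.8 0 0 0" --pt "0 0 0 0 0 0" --pt "0 0 0 0 0 0"

```text
clock: 5.03
tool_pos: [0.4379, 0.3152, 0.0232]
orientation: [180.0, -0.1, -110.1]
force: [-0.4, 1.4, 0.1]
opening: 0.0877
gripper_force: 0.0
```

>>> play_rows --grip 4.5 --pt "0 0 0 0 0 0" --pt "0 0 0 0 0 0" --pt "0 0 0 0 0 0" --pt "0 0 0 0 0 0" --pt "0 0 0 0 0 0" --pt "0 0 0 0 0 0" --pt "0 0 0 0 0 0" --pt "0 0 0 0 0 0"

```text
clock: 5.7
tool_pos: [0.438, 0.3155, 0.0238]
orientation: [-180.0, 0.0, -110.2]
force: [-0.0, -0.2, 0.7]
opening: 0.0459
gripper_force: 0.0
```

>>> play_rows --pt "0 0 -0.5 0 0 0" --pt "0 0 -1 0 0 0" --pt "0 0 -1.5 0 0 0" --pt "0 0 -1.5 0 0 0" --pt "0 0 -1.5 0 0 0" --pt "0 0 -1.5 0 0 0" --pt "0 0 -1.5 0 0 0" --pt "0 0 -1 0 0 0" --pt "0 0 0 0 0 0"

```text
clock: 6.45
tool_pos: [0.4391, 0.3167, 0.1268]
orientation: [-179.9, 0.2, -110.1]
force: [-0.3, 0.3, 0.0]
opening: 0.045
gripper_force: 0.0
```

Run:
```python
from h import *
go(jw(-66,-18),.07,-98)
```

```text
t 6.45 jig [-382.8 -208.9] z 0.1268 shift before turn [ 26.99 -25.31   5.6 ] after turn [ 31.68 -19.09   5.68] turn [ -0.1   0.2 -12.1] J [ 57.  12. -23.   0. -54. -77.]
```

The fingers closed past 56 mm without meeting anything, so I'll look.

Run:
```python
from h import *
s=snapshot("top");P=s["frame"][130:290,90:300];a=cv2.resize(P,None,fx=2.7,fy=2.7,interpolation=cv2.INTER_CUBIC)
o=get_obs();print(w2px(s,o["tool_pos"]),w2px(s,[.438,.3155,.022]))
s=snapshot("scene");print(w2px(s,o["tool_pos"]),w2px(s,[.438,.3155,.022]));P=s["frame"][60:200,220:420]
b=cv2.resize(P,None,fx=2,fy=2);b=cv2.copyMakeBorder(b,0,max(0,a.shape[0]-b.shape[0]),0,0,cv2.BORDER_CONSTANT)
cv2.imwrite("pics/m1.png",cv2.resize(np.hstack([a[:b.shape[0]],b]),(800,358))[:,:,::-1])
for c in("top","scene"): print([(r["position"],r["score"]) for r in spot_point(c,"blank")[:2]],[(r["position"],r["score"]) for r in spot_point(c,"offcut")[:2]])
```

```text
[[145.55066672 227.5686427 ]] [[154.92367149 230.69399152]]
[[300.94311885 130.99920918]] [[299.54996557 158.09234176]]
[([0.4376, 0.3172, 0.0005], 0.94), ([0.6197, -0.197, 0.0413], 0.58)] [([0.593, 0.2892, -0.0014], 0.66), ([0.4901, -0.1659, 0.0617], 0.37)]
[([0.4383, 0.3194, -0.0014], 0.91), ([0.3975, -0.3312, -0.0003], 0.41)] [([0.5902, 0.2841, -0.0016], 0.78)]
```

View pics/m1.png

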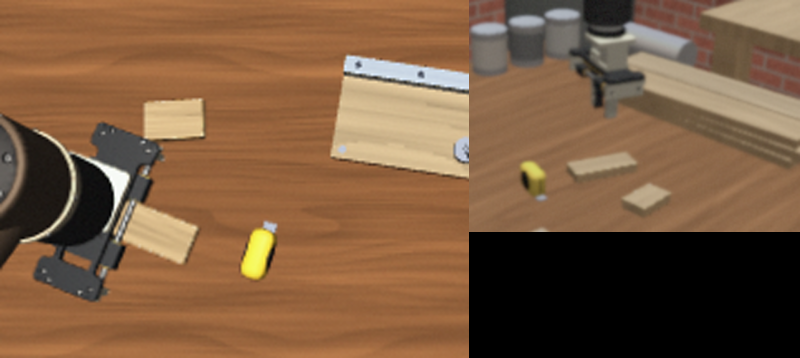

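Run:
```python
from h import *
s=snapshot("scene")
for z in(.06,.083,.1023,.12,.15): print(z,w2px(s,[.4383,.3158,z]).round(1))
# finger tips now, open .045 -> expected pads
o=get_obs();Rm=R.from_euler('xyz',o["orientation"],degrees=True)
for z in(0,.019): print([w2px(s,o["tool_pos"]+Rm.apply([0,y,z])).round(1).tolist() for y in(-.0225,.0225)])
P=s["frame"][80:160,260:350];cv2.imwrite("pics/s2.png",cv2.resize(P,None,fx=7,fy=7,interpolation=cv2.INTER_CUBIC)[:,:,::-1])
```

```text
0.06 [[300.1 148.3]]
0.083 [[300.4 142.3]]
0.1023 [[300.6 137.2]]
0.12 [[300.8 132.4]]
0.15 [[301.1 124.3]]
[[[303.4, 134.2]], [[297.7, 129.1]]]
[[[303.2, 139.4]], [[297.5, 134.2]]]
```

View pics/s2.png

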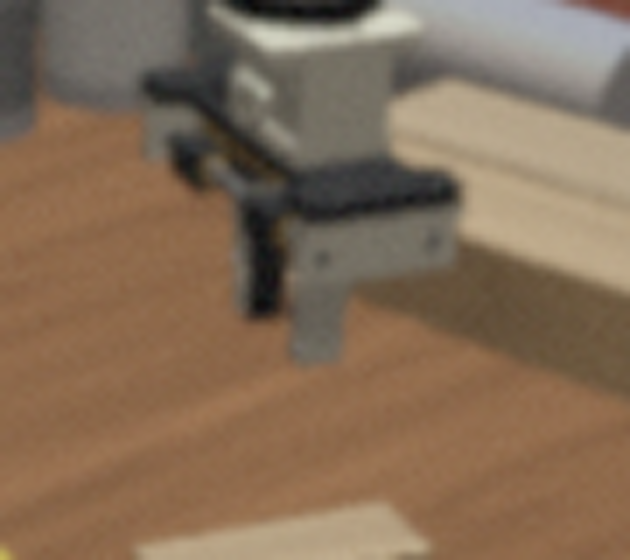

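The near fingertip shows at about (305,131), but the reported pose puts it at about (304,140). So the real tip is about 30 mm higher than reported, or displaced sideways. I'll use the top view to tell which.

Run:
```python
from h import *
s=snapshot("top");o=get_obs();Rm=R.from_euler('xyz',o["orientation"],degrees=True)
P=s["frame"][195:275,105:195];a=cv2.resize(P,None,fx=7,fy=7,interpolation=cv2.INTER_CUBIC)[:,:,::-1].copy()
for b,col in((0,(0,0,255)),(.03,(0,255,0))):
  for x in(-.0095,.0095):
    for y in(-.0225,-.0435,.0225,.0435):
        u=w2px(s,o["tool_pos"]+Rm.apply([x,y,.019])+[0,0,b])[0];q=(u-[105,195]+.5)*7;cv2.circle(a,(int(q[0]),int(q[1])),4,col,-1)
cv2.imwrite("pics/t2.png",a)
```

```text
(no output)
```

View pics/t2.png

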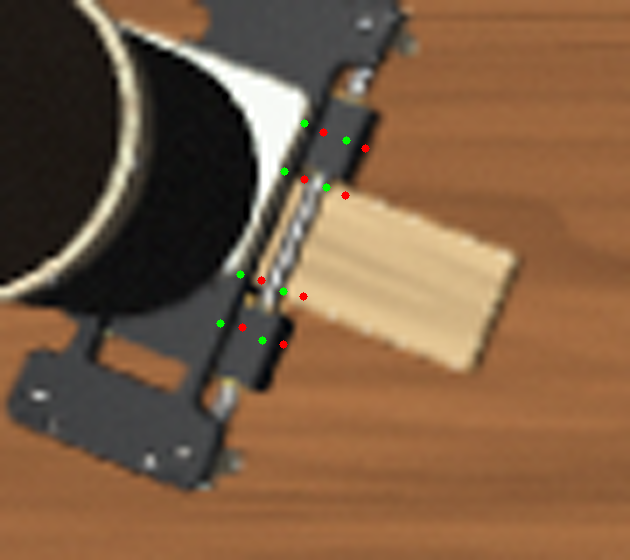

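The top view disagrees with the reported tip height too: the red marks fall on visible wood, while the +30 mm marks fall within the fingers. So the tips are about 30 mm higher than reported. I'll check by touch, opening the gripper and descending slowly while watching the force.

>>> play_rows --grip 8.76 --pt "0 0 1 0 0 0" --pt "0 0 1.5 0 0 0" --pt "0 0 1.5 0 0 0" --pt "0 0 1.5 0 0 0" --pt "0 0 1.5 0 0 0" --pt "0 0 1.5 0 0 0" --pt "0 0 1.2 0 0 0" --pt "0 0 0.6 0 0 0" --pt "0 0 0.2 0 0 0" --pt "0 0 0.2 0 0 0" --pt "0 0 0.2 0 0 0" --pt "0 0 0 0 0 0"

```text
clock: 7.85
tool_pos: [0.4381, 0.3157, 0.0149]
orientation: [-180.0, 0.0, -110.1]
force: [-0.8, 0.8, -0.3]
opening: 0.0876
gripper_force: 0.0
```

>>> play_rows --pt "0 0 0.4 0 0 0" --pt "0 0 0.4 0 0 0" --pt "0 0 0.3 0 0 0" --pt "0 0 0 0 0 0"

```text
clock: 8.18
tool_pos: [0.4377, 0.3151, 0.0031]
orientation: [180.0, -0.0, -110.2]
force: [-0.5, -0.7, 0.4]
opening: 0.0874
gripper_force: 0.0
```

>>> play_rows --pt "0 0 0.2 0 0 0" --pt "0 0 0.2 0 0 0" --pt "0 0 0.1 0 0 0" --pt "0 0 0 0 0 0"

```text
clock: 8.52
tool_pos: [0.4379, 0.3154, -0.0015]
orientation: [180.0, -0.0, -110.2]
force: [0.2, 0.0, 0.4]
opening: 0.0879
gripper_force: 0.0
```

>>> play_rows --pt "0 0 0.2 0 0 0" --pt "0 0 0.2 0 0 0" --pt "0 0 0 0 0 0"

```text
clock: 8.77
tool_pos: [0.4379, 0.3153, -0.0056]
orientation: [180.0, -0.0, -110.2]
force: [-0.1, -0.5, -0.8]
opening: 0.0878
gripper_force: 0.0
```

>>> play_rows --pt "0 0 0.2 0 0 0" --pt "0 0 0.1 0 0 0" --pt "0 0 0 0 0 0"

```text
clock: 9.02
tool_pos: [0.4379, 0.3153, -0.0085]
orientation: [180.0, -0.0, -110.2]
force: [-0.5, -0.6, 0.3]
opening: 0.0876
gripper_force: 0.0
```

Run:
```python
from h import *
s=snapshot("scene");P=s["frame"][100:185,255:345];cv2.imwrite("pics/s3.png",cv2.resize(P,None,fx=7,fy=7,interpolation=cv2.INTER_CUBIC)[:,:,::-1])
go([.438,.3155],.0,-110.1)
```

```text
t 9.07 jig [-381.4 -209.9] z -0.0084 shift before turn [-0.01 -0.   -0.84] after turn [-0.02 -0.   -0.84] turn [ 0. -0. -0.] J [ 57.  22. -31.  -0. -37. -77.]
```

View pics/s3.png

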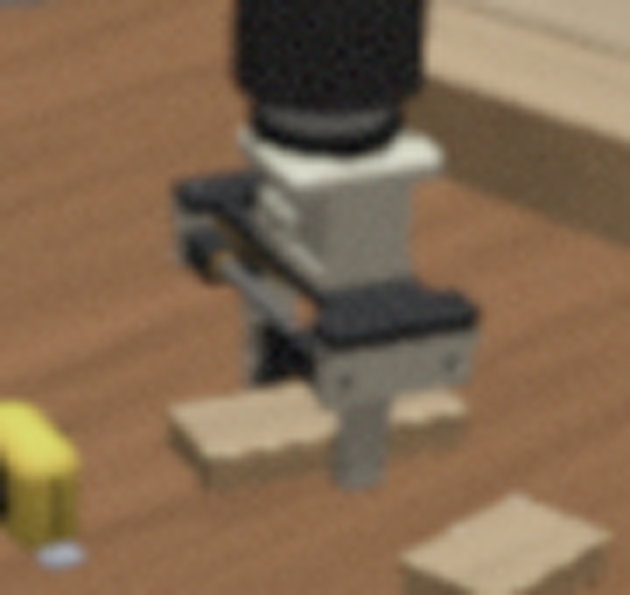

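The picture shows the fingers straddling the block near its middle, with the near tip at about (360,485) in the crop, close to the bench. Reported z is offset by about 30 mm; xy looks right. Closing here.

>>> play_rows --grip 4.5 --pt "0 0 0 0 0 0" --pt "0 0 0 0 0 0" --pt "0 0 0 0 0 0" --pt "0 0 0 0 0 0" --pt "0 0 0 0 0 0" --pt "0 0 0 0 0 0" --pt "0 0 0 0 0 0"

```text
clock: 9.65
tool_pos: [0.4379, 0.3155, -0.0082]
orientation: [180.0, 0.0, -110.1]
force: [-0.9, 0.3, 0.9]
opening: 0.0559
gripper_force: 30.0
```

>>> play_rows --pt "0 0 -0.5 0 0 0" --pt "0 0 -1 0 0 0" --pt "0 0 -1.5 0 0 0" --pt "0 0 -1.5 0 0 0" --pt "0 0 -1.5 0 0 0" --pt "0 0 -1 0 0 0" --pt "0 0 -1 0 0 0" --pt "0 0 0 0 0 0"

```text
clock: 10.32
tool_pos: [0.4388, 0.3165, 0.0741]
orientation: [-179.9, 0.2, -110.1]
force: [0.7, -0.2, -1.0]
opening: 0.0557
gripper_force: 30.0
```

Run:
```python
from h import *
go(jw(-66,-18),.07,-98)
print([(r["position"],r["score"]) for c in("scene","top") if snapshot(c) for r in spot_point(c,"blank")[:1]])
```

```text
t 10.32 jig [-382.6 -209.2] z 0.0741 shift before turn [ 26.94 -25.34   0.35] after turn [ 31.66 -19.12   0.41] turn [ -0.1   0.2 -12.1] J [ 57.  16. -27.   0. -47. -77.]
[([0.4422, 0.317, 0.0806], 0.74), ([0.4375, 0.3205, 0.0824], 0.61)]
```

>>> play_rows --pt "1 -0.94 0 0 0 0" --pt "1.7 -1.6 0 0 0 0" --pt "2.2 -2.07 0 0 0 0" --pt "2.2 -2.07 0 0 0 0" --pt "2.2 -2.07 0 0 0 0" --pt "2.2 -2.07 0 0 0 0" --pt "2.2 -2.07 0 0 0 0" --pt "2.2 -2.07 0 0 0 0" --pt "2.2 -2.07 0 0 0 0" --pt "2.2 -2.07 0 0 0 0" --pt "2.2 -2.07 0 0 0 0" --pt "2.2 -2.07 0 0 0 0" --pt "2.2 -2.07 0 0 0 0" --pt "1.3 -1.2 0 0 0 0" --pt "0 0 0 0 0 -4" --pt "0 0 0 0 0 -4" --pt "0 0 0 0 0 -4.1" --pt "0 0 0 0 0 0" --pt "0 0 0 0 0 0"

```text
clock: 12.1
tool_pos: [0.5892, -0.0411, 0.071]
orientation: [179.9, -0.0, -98.2]
force: [-0.0, -0.7, -1.3]
opening: 0.0554
gripper_force: 30.0
```

Run:
```python
from h import *
go(jw(-66,-18),.012,-98)
print([(r["position"],wj(r["position"]).round(1),r["score"]) for c in("scene","top") if snapshot(c) for r in spot_point(c,"blank")[:1]])
```

```text
t 12.1 jig [-49.4 -10.5] z 0.071 shift before turn [-1.66  0.75  5.9 ] after turn [-1.66  0.75  5.9 ] turn [ 0.1 -0.  -0.2] J [ 15.  20. -20.  -0. -50. -23.]
[([0.5908, -0.04, 0.0775], array([-50.7,  -9. ]), 0.81), ([0.5886, -0.0367, 0.0782], array([-53.7, -11.7]), 0.67)]
```

>>> play_rows --pt "-0.6 0.25 0 0 0 0" --pt "-0.6 0.25 0.2 0 0 0" --pt "-0.46 0.25 0.5 0 0 -0.2" --pt "0 0 1 0 0 0" --pt "0 0 1 0 0 0" --pt "0 0 1 0 0 0" --pt "0 0 0.8 0 0 0" --pt "0 0 0.6 0 0 0" --pt "0 0 0.4 0 0 0" --pt "0 0 0.2 0 0 0" --pt "0 0 0.1 0 0 0" --pt "0 0 0 0 0 0"

```text
clock: 13.3
tool_pos: [0.5848, -0.0231, 0.0137]
orientation: [-180.0, 0.0, -97.9]
force: [-0.3, 0.6, -1.1]
opening: 0.0557
gripper_force: 30.0
```

>>> play_rows --pt "0 0 0.1 0 0 0" --pt "0 0 0.1 0 0 0" --pt "0 0 0 0 0 0"

```text
clock: 13.55
tool_pos: [0.5848, -0.023, 0.0119]
orientation: [-180.0, 0.0, -97.8]
force: [0.2, -0.3, -0.4]
opening: 0.0558
gripper_force: 30.0
```

>>> play_rows --pt "0 0 0.1 0 0 0" --pt "0 0 0.1 0 0 0" --pt "0 0 0 0 0 0"

```text
clock: 13.8
tool_pos: [0.5847, -0.023, 0.0098]
orientation: [-180.0, 0.0, -97.8]
force: [-0.2, -0.6, -0.5]
opening: 0.0555
gripper_force: 30.0
```

>>> play_rows --pt "0 0 0.1 0 0 0" --pt "0 0 0.05 0 0 0" --pt "0 0 0 0 0 0"

```text
clock: 14.05
tool_pos: [0.5847, -0.0231, 0.0097]
orientation: [-180.0, -0.0, -97.8]
force: [-4.9, 1.6, 13.7]
opening: 0.0558
gripper_force: 30.0
```

>>> play_rows --pt "0 0 0.1 0 0 0" --pt "0 0 0.1 0 0 0" --pt "0 0 0 0 0 0" --pt "0 0 0 0 0 0"

```text
clock: 14.38
tool_pos: [0.5848, -0.023, 0.0097]
orientation: [-179.9, -0.0, -97.8]
force: [-12.0, 3.2, 31.9]
opening: 0.0555
gripper_force: 30.0
```

>>> play_rows --grip 7.6 --pt "0 0 -0.2 0 0 0" --pt "0 0 -0.15 0 0 0" --pt "0 0 0 0 0 0" --pt "0 0 0 0 0 0" --pt "0 0 0 0 0 0" --pt "0 0 -0.5 0 0 0" --pt "0 0 -1 0 0 0" --pt "0 0 -1 0 0 0" --pt "0 0 -1 0 0 0" --pt "0 0 -0.5 0 0 0" --pt "0 0 0 0 0 0"

```text
clock: 15.3
tool_pos: [0.5859, -0.0228, 0.0519]
orientation: [-179.8, 0.1, -97.8]
force: [-0.6, 0.5, 0.7]
opening: 0.0757
gripper_force: 0.0
```

Run:
```python
from h import *
go(jw(-66,-18),.05,-98)
print([(r["position"],wj(r["position"]).round(1),r["score"]) for c in("scene","top") if snapshot(c) for r in spot_point(c,"blank")[:1]])
```

```text
t 15.3 jig [-67.1 -16.3] z 0.0519 shift before turn [0.11 0.17 0.19] after turn [0.11 0.17 0.19] turn [-0.2  0.1  0.2] J [ 17.  21. -22.   0. -47. -25.]
[([0.5875, -0.0232, 0.0166], array([-66.9, -14.7]), 0.8), ([0.5866, -0.0197, 0.0183], array([-70.3, -16. ]), 0.61)]
```

The block is flat on the base at jig (-67,-17), after 32 N of pressing. I'll press again from above with closed fingers, which also gives the true tip height.

>>> play_rows --grip 0 --pt "0 0 0 0 0 0" --pt "0 0 0 0 0 0" --pt "0 0 0 0 0 0" --pt "0 0 0 0 0 0" --pt "0 0 0.3 0 0 0" --pt "0 0 0.4 0 0 0" --pt "0 0 0.4 0 0 0" --pt "0 0 0.4 0 0 0" --pt "0 0 0.2 0 0 0" --pt "0 0 0 0 0 0"

```text
clock: 16.33
tool_pos: [0.5842, -0.0232, 0.0319]
orientation: [179.9, -0.0, -97.9]
force: [-0.3, 0.1, 0.3]
opening: 0.0147
gripper_force: 0.0
```

>>> play_rows --pt "0 0 0.2 0 0 0" --pt "0 0 0.2 0 0 0" --pt "0 0 0 0 0 0"

```text
clock: 16.58
tool_pos: [0.5845, -0.0231, 0.0284]
orientation: [180.0, -0.0, -97.9]
force: [-0.4, 0.2, -1.2]
opening: 0.0006
gripper_force: 0.0
```

>>> play_rows --pt "0 0 0.2 0 0 0" --pt "0 0 0.1 0 0 0" --pt "0 0 0 0 0 0"

```text
clock: 16.83
tool_pos: [0.5849, -0.023, 0.0266]
orientation: [-180.0, 0.0, -97.8]
force: [-2.7, 0.3, 6.6]
opening: 0.0005
gripper_force: 3.4
```

>>> play_rows --pt "0 0 0.1 0 0 0" --pt "0 0 0.1 0 0 0" --pt "0 0 0 0 0 0"

```text
clock: 17.08
tool_pos: [0.5849, -0.023, 0.0264]
orientation: [-179.9, -0.0, -97.8]
force: [-8.4, 1.9, 24.8]
opening: 0.0005
gripper_force: 12.0
```

>>> play_rows --pt "0 0 0.1 0 0 0" --pt "0 0 0 0 0 0" --pt "0 0 -0.4 0 0 0" --pt "0 0 -1 0 0 0" --pt "0 0 -1 0 0 0" --pt "0 0 -1 0 0 -7.1" --pt "0 0 0 0 0 -7.1" --pt "0 0 0 0 0 -7.1" --pt "0 0 0 0 0 -7.1" --pt "0 0 0 0 0 -7.1" --pt "0 0 0 0 0 -7.1" --pt "0 0 0 0 0 -7.1" --pt "0 0 0 0 0 -7.1" --pt "0 0 0 0 0 -7.1" --pt "0 0 0 0 0 -7.1" --pt "0 0 0 0 0 -7.1" --pt "0 0 0 0 0 -7.1" --pt "0 0 0 0 0 -4.9" --pt "0 0 0 0 0 0"

```text
clock: 18.67
tool_pos: [0.5849, -0.0231, 0.0573]
orientation: [-180.0, -0.0, -7.5]
force: [0.1, -0.3, -0.0]
opening: 0.0005
gripper_force: 0.0
```

Run:
```python
from h import *
go(jw(-67,-70),.010,-8)
print([(r["position"],wj(r["position"]).round(1),r["score"]) for c in("scene","top") if snapshot(c) for r in spot_point(c,"blank")[:1]])
```

```text
t 18.67 jig [-66.7 -17.2] z 0.0573 shift before turn [-5.28 -0.07  4.73] after turn [-5.28 -0.03  4.73] turn [-0.  -0.   0.5] J [ 17.  21. -22.   0. -47.  66.]
[([0.5884, -0.0211, 0.0177], array([-69.1, -14.1]), 0.66), ([0.5824, -0.0187, 0.0199], array([-70.7, -20.3]), 0.5)]
```

>>> play_rows --grip 8.76 --pt "-1 0 0 0 0 0.5" --pt "-1.5 0 0 0 0 0" --pt "-1.5 0 0 0 0 0" --pt "-1.28 0 0 0 0 0" --pt "0 0 1 0 0 0" --pt "0 0 1.2 0 0 0" --pt "0 0 1.2 0 0 0" --pt "0 0 0.9 0 0 0" --pt "0 0 0.4 0 0 0" --pt "0 0 0 0 0 0" --pt "0.8 0 0 0 0 0" --pt "0.5 0 0 0 0 0" --pt "0.4 0 0 0 0 0" --pt "0 0 0 0 0 0"

```text
clock: 20.03
tool_pos: [0.5506, -0.018, 0.0101]
orientation: [-180.0, -0.1, -8.3]
force: [0.6, -0.0, 0.4]
opening: 0.0854
gripper_force: 0.0
```

>>> play_rows --pt "0.4 0 0 0 0 0" --pt "0.4 0 0 0 0 0" --pt "0.4 0 0 0 0 0" --pt "0.4 0 0 0 0 0" --pt "0.4 0 0 0 0 0" --pt "0.3 0 0 0 0 0" --pt "0.2 0 0 0 0 0" --pt "0.2 0 0 0 0 0" --pt "0.1 0 0 0 0 0" --pt "0 0 0 0 0 0"

```text
clock: 20.87
tool_pos: [0.5774, -0.0221, 0.0097]
orientation: [-180.0, -0.0, -8.2]
force: [-0.3, -0.1, -0.3]
opening: 0.0876
gripper_force: 0.1
```

Run:
```python
from h import *
go(jw(-67,-20.5),.010,-8)
print([(r["position"],wj(r["position"]).round(1),r["score"]) for c in("scene","top") if snapshot(c) for r in spot_point(c,"blank")[:1]])
```

```text
t 20.87 jig [-66.6 -24.9] z 0.0097 shift before turn [ 0.44 -0.04 -0.03] after turn [ 0.44 -0.04 -0.03] turn [-0.  -0.  -0.2] J [ 17.  23. -25.   0. -41.  65.]
[([0.6156, -0.0258, 0.0178], array([-68.2,  13.5]), 0.81)]
```

>>> play_rows --pt "0.2 0 0 0 0 -0.2" --pt "0.2 0 0 0 0 0" --pt "0.1 0 0 0 0 0" --pt "0 0 0 0 0 0"

```text
clock: 21.4
tool_pos: [0.5821, -0.0228, 0.0098]
orientation: [180.0, -0.0, -8.0]
force: [-1.3, -0.4, 1.0]
opening: 0.0875
gripper_force: 0.5
```

>>> play_rows --pt "0.1 0 0 0 0 0" --pt "0.1 0 0 0 0 0" --pt "0 0 0 0 0 0"

```text
clock: 21.65
tool_pos: [0.5821, -0.0229, 0.0095]
orientation: [180.0, 0.2, -8.1]
force: [-6.9, 3.0, 5.5]
opening: 0.0877
gripper_force: 3.8
```

>>> play_rows --pt "0.1 0 0 0 0 0" --pt "0 0 0 0 0 0" --pt "-0.4 0 0 0 0 0" --pt "-1 0 0 0 0 0" --pt "-1 0 0 0 0 0" --pt "0 0 -1 0 0 0" --pt "0 0 -1.5 0 0 0" --pt "0 0 -1.5 0 0 0" --pt "0 0 -1 0 0 0" --pt "0 0 0 0 0 0"

```text
clock: 22.48
tool_pos: [0.5629, -0.0194, 0.0628]
orientation: [-179.9, -0.3, -8.0]
force: [0.5, -0.4, -1.2]
opening: 0.0879
gripper_force: 0.0
```

>>> play_rows --grip 0 --pt "0 0 0 0 0 7.1" --pt "0 0 0 0 0 7.1" --pt "0 0 0 0 0 7.1" --pt "0 0 0 0 0 7.1" --pt "0 0 0 0 0 7.1" --pt "0 0 0 0 0 7.1" --pt "0 0 0 0 0 7.1" --pt "0 0 0 0 0 7.1" --pt "0 0 0 0 0 7.1" --pt "0 0 0 0 0 7.1" --pt "0 0 0 0 0 7.1" --pt "0 0 0 0 0 7.1" --pt "0 0 0 0 0 4.8" --pt "0 0 0 0 0 0"

```text
clock: 23.65
tool_pos: [0.5608, -0.0199, 0.0594]
orientation: [180.0, -0.0, -98.3]
force: [-0.6, 0.0, -0.5]
opening: 0.0021
gripper_force: 0.0
```

Run:
```python
from h import *
go(jw(-160,14),.010,-98)
s=snapshot("top");print([(r["position"],wj(r["position"]).round(1),r["score"]) for c in("scene","top") if snapshot(c) for r in spot_point(c,"blank")[:1]])
P=s["frame"][140:240,210:350];cv2.imwrite("pics/t3.png",cv2.resize(P,None,fx=5,fy=5,interpolation=cv2.INTER_CUBIC)[:,:,::-1])
```

```text
t 23.65 jig [-66.5 -41.6] z 0.0594 shift before turn [-9.38 -5.51  4.93] after turn [-9.35 -5.56  4.94] turn [ 0.  -0.  -0.3] J [ 18.  18. -25.  -0. -47. -26.]
[([0.6228, -0.0276, 0.0162], array([-67.5,  20.9]), 0.87)]
```

>>> play_rows --pt "-1.3 -0.7 0 0 0 -0.3" --pt "-2 -1.2 0 0 0 0" --pt "-2.1 -1.25 0 0 0 0" --pt "-2.1 -1.25 0 0 0 0" --pt "-1.88 -1.11 0 0 0 0" --pt "0 0 0.8 0 0 0" --pt "0 0 1.2 0 0 0" --pt "0 0 1.2 0 0 0" --pt "0 0 1.1 0 0 0" --pt "0 0 0.6 0 0 0" --pt "0 0 0 0 0 0" --pt "0.4 0 0 0 0 0" --pt "0.5 0 0 0 0 0" --pt "0.5 0 0 0 0 0" --pt "0.4 0 0 0 0 0" --pt "0 0 0 0 0 0"

```text
clock: 25.23
tool_pos: [0.626, 0.0469, 0.0113]
orientation: [-180.0, 0.0, -97.8]
force: [0.2, 0.7, 0.1]
opening: 0.0001
gripper_force: 0.0
```

Run:
```python
from h import *
go(jw(-29.5,14),.010,-98)
print([(r["position"],wj(r["position"]).round(1),r["score"]) for c in("scene","top") if snapshot(c) for r in spot_point(c,"blank")[:1]])
```

```text
t 25.23 jig [-141.7   13.7] z 0.0113 shift before turn [1.122e+01 1.000e-02 1.300e-01] after turn [11.22 -0.03  0.13] turn [-0.   0.   0.2] J [ 22.  27. -19.   0. -44. -30.]
[([0.6211, -0.0355, 0.0162], array([-59.4,  20.3]), 0.96), ([0.6201, -0.0349, 0.0173], array([-59.9,  19.3]), 0.86)]
```

>>> play_rows --pt "0.3 0 0.05 0 0 0.2" --pt "0.6 0 0.05 0 0 0" --pt "0.7 0 0 0 0 0" --pt "0.7 0 0 0 0 0" --pt "0.7 0 0 0 0 0" --pt "0.7 0 0 0 0 0" --pt "0.7 0 0 0 0 0" --pt "0.7 0 0 0 0 0" --pt "0.6 0 0 0 0 0" --pt "0.3 0 0 0 0 0" --pt "0 0 0 0 0 0"

```text
clock: 26.35
tool_pos: [0.6171, -0.0127, 0.0095]
orientation: [179.9, -0.0, -98.0]
force: [0.3, 0.4, 0.7]
opening: 0.0007
gripper_force: 0.0
```

>>> play_rows --pt "0.4 0 0 0 0 0" --pt "0.7 0 0 0 0 0" --pt "0.7 0 0 0 0 0" --pt "0.7 0 0 0 0 0" --pt "0.6 0 0 0 0 0" --pt "0.5 0 0 0 0 0" --pt "0.3 0 0 0 0 0" --pt "0.2 0 0 0 0 0" --pt "0 0 0 0 0 0"

```text
clock: 27.1
tool_pos: [0.6119, -0.0527, 0.0098]
orientation: [180.0, -0.0, -98.0]
force: [0.3, 0.7, 0.9]
opening: 0.0008
gripper_force: 0.0
```

Run:
```python
from h import *
go(jw(-29.5,14),.010,-98)
print([(r["position"],wj(r["position"]).round(1),r["score"]) for c in("scene","top") if snapshot(c) for r in spot_point(c,"blank")[:1]])
```

```text
t 27.1 jig [-41.1  13.6] z 0.0098 shift before turn [ 1.16 -0.04 -0.02] after turn [ 1.16 -0.04 -0.02] turn [ 0. -0.  0.] J [ 13.  26. -20.   0. -43. -21.]
[([0.6064, -0.136, 0.0177], array([42.2, 19.8]), 0.77), ([0.6045, -0.1332, 0.0174], array([39.7, 17.5]), 0.8)]
```

>>> play_rows --pt "0.3 0 0 0 0 0" --pt "0.3 0 0 0 0 0" --pt "0.2 0 0 0 0 0" --pt "0.1 0 0 0 0 0" --pt "0 0 0 0 0 0"

```text
clock: 27.72
tool_pos: [0.6114, -0.0604, 0.0099]
orientation: [-179.9, 0.1, -98.0]
force: [0.6, 5.4, -1.0]
opening: 0.0003
gripper_force: 2.8
```

>>> play_rows --pt "0.1 0 0 0 0 0" --pt "0.1 0 0 0 0 0" --pt "0.1 0 0 0 0 0" --pt "0 0 0 0 0 0"

```text
clock: 28.05
tool_pos: [0.6114, -0.0606, 0.0099]
orientation: [-179.9, 0.2, -98.0]
force: [-1.4, 19.9, 1.2]
opening: 0.0002
gripper_force: 10.0
```

>>> play_rows --pt "-0.4 0 0 0 0 0" --pt "-0.8 0 0 0 0 0" --pt "-1.2 0 -0.5 0 0 0" --pt "-1 0 -1.5 0 0 0" --pt "0 0 -2 0 0 0" --pt "0 0 -2 0 0 0" --pt "0 0 -2 0 0 0" --pt "0 0 -1 0 0 0" --pt "0 0 0 0 0 0"

```text
clock: 28.8
tool_pos: [0.6167, -0.0299, 0.1027]
orientation: [-179.7, 0.1, -97.9]
force: [0.9, -0.1, -0.1]
opening: 0.0005
gripper_force: 0.0
```

Run:
```python
from h import *
go(jw(-29.5,14),.010,-98)
S=snapshot("scene");print([(r["position"],wj(r["position"]).round(1),r["score"]) for c in("scene","top") if snapshot(c) for r in spot_point(c,"blank")[:1]])
for n in("cam_knob","cam_pivot"): print(n,[(c,r["position"],wj(r["position"]).round(1),r["score"]) for c in("scene","top") for r in spot_point(c,n)[:2]])
s=snapshot("top")
f=lambda s,x0,y0,w,h,k:cv2.resize(s["frame"][y0:y0+h,x0:x0+w],None,fx=k,fy=k,interpolation=cv2.INTER_CUBIC)
a=f(s,235,145,110,85,7.27);b=f(S,175,185,140,75,5.7)
w=798;cv2.imwrite("pics/c1.png",cv2.resize(np.vstack([cv2.resize(a,(w,617)),cv2.resize(b,(w,428))]),(450,590))[:,:,::-1])
```

```text
t 28.8 jig [-64.3  15.2] z 0.1027 shift before turn [3.49 0.17 9.27] after turn [3.48 0.12 9.27] turn [-0.3  0.1  0.1] J [ 15.  20. -15.   0. -54. -23.]
[([0.607, -0.1421, 0.0156], array([48.1, 21.2]), 0.95), ([0.6045, -0.1395, 0.0166], array([45.9, 18.4]), 0.61)]
cam_knob [('scene', [0.4788, -0.1574, 0.0629], array([  81.1, -103.6]), 0.56)]
cam_pivot [('scene', [0.5545, -0.1289, 0.0192], array([ 42.4, -32.6]), 0.59), ('top', [0.5575, -0.1395, 0.0198], array([ 52.4, -28.2]), 0.61)]
```

View pics/c1.png

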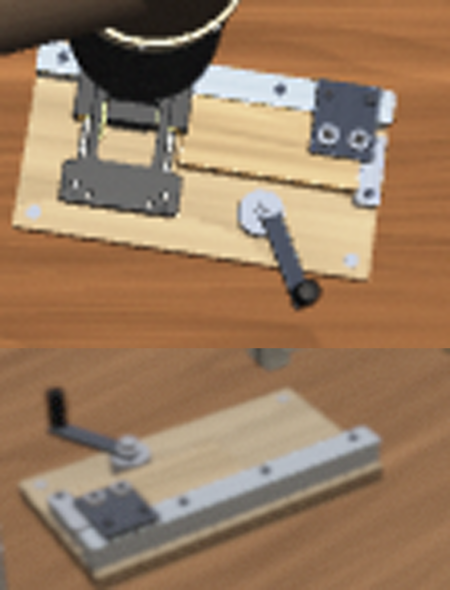

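The crop shows the block along the fence under the drill plate, with its end on the stop plate at crop (360,190). The lever is still open, with its knob at (306,292). Pushing stalled at 20 N against the stop, so the block is home. On to the cam.

Run:
```python
from h import *
go(jw(83.5,-98.5),.1,20)
```

```text
t 29.3 jig [-63.5  13.4] z 0.0991 shift before turn [14.69 11.2  -0.07] after turn [-16.78   7.72  -0.09] turn [ 1.00e-01  0.00e+00 -1.18e+02] J [ 15.  20. -15.  -0. -54. -23.]
```

>>> play_rows --grip 4 --pt "1 0.7 0 0 0 0" --pt "1.7 1.3 0 0 0 0" --pt "2 1.55 0 0 0 0" --pt "2 1.55 0 0 0 0" --pt "2 1.55 0 0 0 0" --pt "2 1.55 0 0 0 0" --pt "2 1.5 0 0 0 0" --pt "2 1.5 0 0 0 0" --pt "0 0 0 0 0 -7" --pt "0 0 0 0 0 -7" --pt "0 0 0 0 0 -7" --pt "0 0 0 0 0 -7" --pt "0 0 0 0 0 -7" --pt "0 0 0 0 0 -7" --pt "0 0 0 0 0 -7" --pt "0 0 0 0 0 -7" --pt "0 0 0 0 0 -7"

```text
clock: 30.72
tool_pos: [0.4832, -0.1608, 0.0997]
orientation: [180.0, 0.0, -34.6]
force: [-0.1, 0.1, 0.1]
opening: 0.0398
gripper_force: 0.0
```

>>> play_rows --pt "0 0 0 0 0 -7" --pt "0 0 0 0 0 -7" --pt "0 0 0 0 0 -7" --pt "0 0 0 0 0 -7" --pt "0 0 0 0 0 -7" --pt "0 0 0 0 0 -7" --pt "0 0 0 0 0 -7" --pt "0 0 0 0 0 -6" --pt "0 0 0 0 0 0"

```text
clock: 31.47
tool_pos: [0.4832, -0.1608, 0.0997]
orientation: [-180.0, 0.0, 20.3]
force: [0.8, 0.0, -0.3]
opening: 0.04
gripper_force: 0.0
```

Run:
```python
from h import *
go(jw(83.5,-98.5),.0385,20)
for c in("scene","top"):
    snapshot(c);print(c,[(r["position"],wj(r["position"]).round(1),r["score"]) for r in spot_point(c,"cam_knob")[:2]])
```

```text
t 31.47 jig [ 83.8 -98.7] z 0.0997 shift before turn [ 0.04 -0.02  6.12] after turn [ 0.04 -0.02  6.12] turn [-0.   0.   0.3] J [  4.  11. -29.  -0. -50. 107.]
scene [([0.4798, -0.1576, 0.0606], array([  81.2, -102.6]), 0.51)]
top [([0.6045, -0.142, 0.0194], array([48.4, 18.7]), 0.6)]
```

>>> play_rows --pt "0 0 1 0 0 0.3" --pt "0 0 1.2 0 0 0" --pt "0 0 1 0 0 0" --pt "0 0 0.4 0 0 0" --pt "0 0 0 0 0 0"

```text
clock: 32.08
tool_pos: [0.4827, -0.1605, 0.0622]
orientation: [-179.9, 0.2, 19.7]
force: [0.0, 0.7, -0.2]
opening: 0.0397
gripper_force: 0.0
```

>>> play_rows --pt "0 0 0.5 0 0 0" --pt "0 0 0.8 0 0 0" --pt "0 0 0.8 0 0 0" --pt "0 0 0.4 0 0 0" --pt "0 0 0 0 0 0"

```text
clock: 32.5
tool_pos: [0.4829, -0.1605, 0.0376]
orientation: [-180.0, 0.1, 19.7]
force: [-0.1, 0.0, -0.3]
opening: 0.0398
gripper_force: 0.0
```

>>> play_rows --grip 1 --pt "0 0 0 0 0 0" --pt "0 0 0 0 0 0" --pt "0 0 0 0 0 0" --pt "0 0 0 0 0 0" --pt "0 0 0 0 0 0"

```text
clock: 32.92
tool_pos: [0.4841, -0.1607, 0.0391]
orientation: [180.0, -0.0, 19.8]
force: [-0.1, -0.9, -0.2]
opening: 0.0173
gripper_force: 30.0
```

>>> play_rows --grip 2.2 --pt "0 0 0 0 0 0" --pt "0 0 0 0 0 0" --pt "0.02 -0.39 0 0 0 3" --pt "0.04 -0.78 0 0 0 6" --pt "0.04 -0.78 0 0 0 6" --pt "0.04 -0.78 0 0 0 6" --pt "0.02 -0.39 0 0 0 3" --pt "0 0 0 0 0 0"

```text
clock: 33.58
tool_pos: [0.4799, -0.1293, 0.0389]
orientation: [-180.0, -0.0, -4.3]
force: [0.0, 0.1, -0.1]
opening: 0.0222
gripper_force: 0.0
```

Run:
```python
from h import *
o=get_obs();p=o["tool_pos"];P=jw(49,-32);d=(p[:2]-P)*1000
print(np.hypot(*d),np.degrees(np.arctan2(d[1],d[0])),o["orientation"],o["force"],o["opening"],wj(p))
```

```text
74.56573811034944 175.1697285647862 [-1.79999512e+02 -1.29917822e-02 -4.34532064e+00] [ 0.02815276  0.12231445 -0.05456576] 0.02220482202216025 [  53.12303679 -106.45166128]
```

>>> play_rows --pt "0.02 -0.39 0 0 0 3" --pt "0.04 -0.78 0 0 0 6" --pt "0.04 -0.78 0 0 0 6" --pt "0.04 -0.78 0 0 0 6" --pt "0.04 -0.78 0 0 0 6" --pt "0.04 -0.78 0 0 0 6" --pt "0.04 -0.78 0 0 0 6" --pt "0.04 -0.78 0 0 0 6" --pt "0.04 -0.78 0 0 0 6" --pt "0.04 -0.78 0 0 0 6" --pt "0.03 -0.52 0 0 0 4" --pt "0.02 -0.39 0 0 0 3" --pt "0 0 0 0 0 0"

```text
clock: 34.67
tool_pos: [0.5261, -0.0662, 0.0384]
orientation: [179.9, 0.0, -68.3]
force: [-0.7, 0.6, 0.7]
opening: 0.0218
gripper_force: 0.5
```

>>> play_rows --pt "0.01 -0.26 0 0 0 2" --pt "0.01 -0.26 0 0 0 2" --pt "0.01 -0.26 0 0 0 2" --pt "0 0 0 0 0 0"

```text
clock: 35.0
tool_pos: [0.5331, -0.0639, 0.0384]
orientation: [179.9, 0.0, -74.2]
force: [-2.4, 1.4, 1.6]
opening: 0.0215
gripper_force: 1.4
```

Run:
```python
from h import *
o=get_obs();p=o["tool_pos"];P=jw(49,-32);d=(p[:2]-P)*1000
print(np.hypot(*d),np.degrees(np.arctan2(d[1],d[0])),o["orientation"],o["force"],o["opening"],wj(p))
```

```text
74.65979730823342 106.40675137556067 [ 1.79900228e+02  3.08470941e-02 -7.41772002e+01] [-2.41589582  1.38051232  1.58814151] 0.021546431970349254 [-18.98782279 -62.85030447]
```

>>> play_rows --pt "0.01 -0.26 0 0 0 2" --pt "0.01 -0.26 0 0 0 2" --pt "0.01 -0.26 0 0 0 2" --pt "0.01 -0.26 0 0 0 2" --pt "0.01 -0.26 0 0 0 2" --pt "0 0 0 0 0 0"

```text
clock: 35.5
tool_pos: [0.5462, -0.0615, 0.0384]
orientation: [179.9, 0.0, -84.2]
force: [-2.8, 2.2, -0.2]
opening: 0.0219
gripper_force: 1.4
```

>>> play_rows --pt "0.01 -0.26 0 0 0 2" --pt "0.01 -0.2 0 0 0 1.5" --pt "0 0 0 0 0 0"

```text
clock: 35.75
tool_pos: [0.5508, -0.0613, 0.0384]
orientation: [179.9, 0.0, -87.6]
force: [-4.2, 2.6, -1.5]
opening: 0.0219
gripper_force: 1.5
```

>>> play_rows --pt "0.01 -0.2 0 0 0 1.5" --pt "0 0 0 0 0 0" --pt "0 0 0 0 0 0"

```text
clock: 36.0
tool_pos: [0.5529, -0.0614, 0.0384]
orientation: [180.0, 0.0, -89.1]
force: [-3.3, 2.6, -1.2]
opening: 0.0224
gripper_force: 1.7
```

>>> play_rows --pt "0.01 -0.2 0 0 0 1.5" --pt "0.01 -0.2 0 0 0 1.5" --pt "0 0 0 0 0 0"

```text
clock: 36.25
tool_pos: [0.5567, -0.0615, 0.0384]
orientation: [179.9, 0.0, -92.2]
force: [-5.4, 5.4, -0.2]
opening: 0.0221
gripper_force: 2.3
```

>>> play_rows --pt "0.01 -0.2 0 0 0 1.5" --pt "0.01 -0.2 0 0 0 1.5" --pt "0 0 0 0 0 0"

```text
clock: 36.5
tool_pos: [0.5597, -0.0618, 0.0384]
orientation: [179.8, 0.0, -95.2]
force: [-8.2, 6.9, 3.4]
opening: 0.0217
gripper_force: 4.1
```

>>> play_rows --pt "0.01 -0.2 0 0 0 1.5" --pt "0 0 0 0 0 0"

```text
clock: 36.67
tool_pos: [0.561, -0.062, 0.0383]
orientation: [179.8, 0.0, -96.7]
force: [-10.1, 7.5, 4.0]
opening: 0.0222
gripper_force: 5.4
```

>>> play_rows --pt "0.01 -0.2 0 0 0 1.5" --pt "0 0 0 0 0 0"

```text
clock: 36.83
tool_pos: [0.5625, -0.0622, 0.0382]
orientation: [179.7, -0.0, -98.2]
force: [-11.5, 8.9, 6.4]
opening: 0.0221
gripper_force: 6.4
```

>>> play_rows --pt "0.01 -0.15 0 0 0 1" --pt "0 0 0 0 0 0" --pt "0 0 0 0 0 0"

```text
clock: 37.08
tool_pos: [0.5635, -0.0623, 0.0382]
orientation: [179.7, 0.0, -99.2]
force: [-12.9, 10.5, 7.7]
opening: 0.0221
gripper_force: 7.2
```

Run:
```python
from h import *
o=get_obs();p=o["tool_pos"];P=jw(49,-32);d=(p[:2]-P)*1000
print(np.hypot(*d),np.degrees(np.arctan2(d[1],d[0])),o["orientation"],o["force"],o["opening"],wj(p))
for c in("scene","top"):
    snapshot(c);print(c,[(r["position"],wj(r["position"]).round(1),r["score"]) for r in spot_point(c,"blank")[:1]])
```

```text
73.85836890854792 82.73454678144599 [ 1.79695776e+02  9.04532064e-04 -9.91559920e+01] [-12.91702448  10.54315683   7.6851853 ] 0.02208665502624042 [-24.85229935 -32.94685754]
scene [([0.606, -0.1401, 0.0156], array([46.3, 19.9]), 0.69)]
top [([0.6065, -0.1442, 0.017], array([50.3, 21. ]), 0.67)]
```

>>> play_rows --grip 4 --pt "0 0 0 0 0 0" --pt "0 0 0 0 0 0" --pt "0 0 0 0 0 0" --pt "0 0 0 0 0 0" --pt "0 0 -0.5 0 0 0" --pt "0 0 -1.5 0 0 0" --pt "0 0 -2 0 0 0" --pt "0 0 -2.5 0 0 0" --pt "-1 0 -2.5 0 0 0" --pt "-3 0 -2 0 0 0" --pt "-3.5 0 -1 0 0 0" --pt "-3.5 0 0 0 0 0" --pt "-3.5 0 0 0 0 0" --pt "-3 0 0 0 0 0" --pt "0 0 0 0 0 0"

```text
clock: 38.53
tool_pos: [0.5966, 0.1142, 0.1594]
orientation: [-179.9, 0.1, -99.0]
force: [1.2, -0.2, -0.5]
opening: 0.0397
gripper_force: 0.0
```

Run:
```python
from h import *
S=snapshot("scene");print(get_obs()["force"].round(1))
print([(r["position"],wj(r["position"]).round(1),r["score"]) for c in("scene","top") if snapshot(c) for r in spot_point(c,"blank")[:1]])
for n in("cam_knob","offcut","tape","screwdriver","glue"): print(n,[(c,r["position"],r["score"]) for c in("scene","top") for r in spot_point(c,n)[:1]])
s=snapshot("top")
f=lambda s,x0,y0,w,h,k:cv2.resize(s["frame"][y0:y0+h,x0:x0+w],k,interpolation=cv2.INTER_CUBIC)
cv2.imwrite("pics/c2.png",np.vstack([f(s,225,140,120,90,(460,345)),f(S,170,180,140,75,(460,246))])[:,:,::-1])
```

```text
[-0.9 -0.7 -0.3]
[([0.6057, -0.1437, 0.0194], array([49.9, 20.1]), 0.88)]
cam_knob [('scene', [0.5557, -0.0612, 0.0608], 0.61), ('top', [0.5665, -0.0626, 0.0601], 0.61)]
offcut [('scene', [0.5899, 0.2857, 0.0014], 0.62), ('top', [0.598, 0.2863, 0.0005], 0.74)]
tape [('scene', [0.4001, 0.1567, 0.0025], 0.61), ('top', [0.4001, 0.1533, -0.0002], 0.82)]
screwdriver [('scene', [0.3969, -0.3299, -0.0004], 0.83), ('top', [0.3948, -0.3306, 0.0016], 0.88)]
glue [('scene', [0.6118, -0.335, -0.0009], 0.83), ('top', [0.6121, -0.3377, 0.0004], 0.84)]
```

View pics/c2.png

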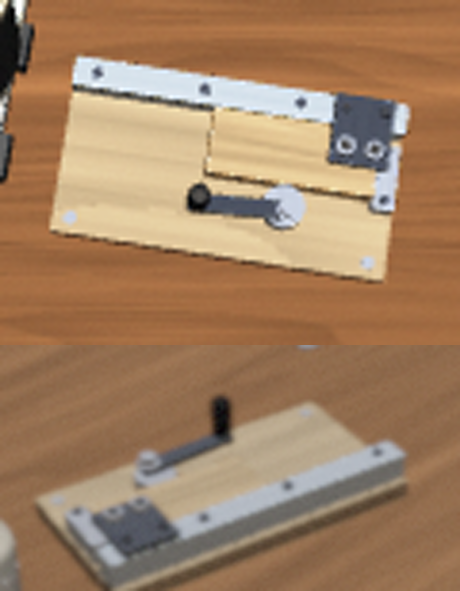

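The final picture shows the block flush on the fence and the end stop under the plate. The lever points almost along jig -x, with its knob at (199,196) and the disc against the block. Nothing else has moved and the robot is clear, so I'm handing in.

```bash
python3 -c "
from plant import *
print(close_job())"
```

```text
the job is handed in; nothing more can be done
None
```

The job is handed in at about 39 s: the block was pressed flat, slid to the fence and home to the end stop, and locked by the cam at about 13 N on the knob; the offcut, glue, tape and screwdriver read unmoved within camera accuracy.

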